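# Put the tape scraper back in its holder

### The arm

A 6-joint arm with a two-finger parallel gripper is mounted at the origin on the work surface. World frame = base frame: x ahead of the robot, y to its left, z up, the work surface at z = 0. Lengths are in m, angles in rad, forces in N, time in s.
With the tool pointing down it reaches from about 0.4 to 0.825 m from the base axis. Payload 7 kg.
Tool frame: the origin (TCP) lies between the finger pads; the fingertips stand ctrl.tcp_to_tips ahead of it and the grasp point (between the pads) lies 5 mm behind it (ctrl.tcp_to_tips is the distance from the TCP to the fingertips, in m); z points along the fingers, y is the line along which they close (so a half turn about z gives the same grasp; the last joint's range is limited). The gripper opens to 85 mm and grips with 20 to 120 N. Pads are 22 mm wide; open, the fingers measure 114 mm over their backs; the gripper's body (76 mm by 85 mm) begins 54 mm behind the grasp point. The pads swing forward as they close: fully open they stand 13 mm farther back than shut.
Start: joints at [-0.82, 0.359, 0.012, 0, -1.224, -0.288], TCP at [0.301, -0.604, 0.245] pointing down, gripper open.
Joint ranges: [-3.07, 3.07], [-1.43, 2.12], [-1.02, 1.25], [-3.03, 1.67], [-3.05, -0], [-3.03, 3.03]. Speed limits (rad/s): [2.39, 2.39, 3.01, 3.14, 3.14, 3.14].

### API

Orientations are given as a unit quaternion [w, x, y, z].
In Python, from bench import ctrl gives the robot as it stands.
- The arm moves only by the tool send_rows, never from a script. Its argument "motion" is a list of rows, each a list of 4 numbers: the shift along the tool's x, y, z as a fraction of full scale, then the turn about the tool's z as a fraction of full scale. In form: [[dx, dy, dz, spin], ...]. A call has 1 to 5 rows; each row is the pose to reach, as a shift and turn from the pose commanded when the call began, along the tool's axes at that moment, turning the shorter way round; what a row does not reach only later rows make up. Full scale, the value 1, is 0.3 m for a shift and 360 degrees for a turn. A row lasts 1/12 s, in which the tool goes at most 41.7 mm and 7.16 degrees, less where a joint would pass 70% of its speed; a pose out of reach is approached as far as the arm can. A call with a number of a shift or a turn outside -1 to 1 is refused whole. A call with a gripper value outside its range is refused whole. "fingers" is the opening, from -1 (shut) to 1 (fully open), set as the call begins (left out, the last holds). The fingers move at their own pace and stop on an object; "force" is the grip in N (left out, the last holds). Time passes only in rows, so rows that repeat a pose let the fingers close. It gives the time, the measured TCP pose, the force, the opening and the grip force at its end, in the units of the state.
- ctrl.state(): the state, without advancing time (a new reading comes with each control period).
- ctrl.grab_frame(name): name is "scene" or "top"; returns (picture, depth): 420x560x3 uint8, blue, green, red; 420x560 float32, m along the optical axis (not along the pixel's ray), 0 where there is no reading.
- ctrl.camera_model(name): a dict with "fx", "fy", "cx", "cy" (pixels), "T" (4x4, takes a point from camera to world coordinates). Camera axes: x right, y down, z forward; pixel columns grow to the right and rows downward; lengths in m; the calibration is good to about 2 mm. A picture is of the moment at which its call begins. camera_model takes no time and is no camera call.
- ctrl.finish_job(): hands the job in; it is judged then, once.
The state is a dict: "clock": time; "joint_pos": joint angles; "joint_vel": joint speeds; "effort": joint torques, N m; "eef_pos": TCP position; "tcp_rot": TCP orientation; "contact_force": force on the tool from outside, world axes, zero at the start; "moment": the same for the moment, N m; "finger_gap": finger opening in m; "finger_force": force on a finger pad.
Only numpy, scipy, OpenCV 4.12 (cv2) and the standard library are available. Lean on these libraries where they do the work, as an engineer would, in place of code of your own. Each camera call takes 0.05 s, during which the arm holds its last target. There are 200 camera calls.

### The job

The scraper used for pressing down edging tape was left with its handle pushed under the low shelf, so only its yellow blade shows. Draw it out, take it by the red handle instead, and slide it blade first into the slot of the sloping wooden holder until it is fully home, with the handle's shoulder against the block. Let go of it there, and leave the tape rolls, the glue bottle and the cup where they stand.

Things in the scene. Friction and masses are not known exactly. Their poses are not given: they have to be found in the camera images.
- scraper: Loose scraper, 0.1 kg: red handle 110 long x 26 wide x 22 mm thick, black band; yellow blade 72 x 50 x 6 mm at the handle's mid-thickness. Origin: the shoulder where blade meets handle, mid width and thickness. x along the tool to the blade's tip, y across its width, z its thickness. Starts flat on the table (origin 11 mm up), blade out towards the robot, handle under the shelf.
- scraper_grip (a point): Point in the handle's middle, 50 mm behind the shoulder (scraper x = -50 mm), a good place to hold it for inserting.
- scraper_tip (a point): Middle of the blade's tip edge (scraper x = +72 mm).
- scraper_butt (a point): Middle of the handle's rear end (scraper x = -110 mm).
- shelf: Low fixed plywood shelf: board 240 deep (x) x 500 wide (y) mm, underside 45 mm and top 61 mm above the table, a 16 mm side panel at each end, open in front. Mats and tape rolls fixed on it, up to 121 mm above the table, begin 60 mm behind the front edge. Origin on the table below the middle of the front edge; x runs inwards under the shelf, away from the robot.
- holder: Fixed wooden holder: dark base plate 150 (x) x 130 (y) x 12 mm, two dark cheeks, and a light sloping block with the slot. Origin under the centre of the base plate, z up. The slot's mouth faces holder -x, which points away from the robot, and upwards. It may stand on the robot's left or right.
- slot: The holder's light sloping block, 92 long (x) x 95 wide (y) x 38 thick (z) mm. Origin: centre of the slot's mouth, in the mouth face, 95 mm above the table. x points into the slot, 40 degrees below horizontal; y across its width; z across its thickness, upwards. Slot 57 wide (y) x 10 high (z) x 80 deep, square-edged. Scraper home: its origin lies at this origin, its x along this x.
- tray: Fixed blue tray 140 x 120 x 35 mm with tape rolls in it, on the other side from the holder. Origin under its centre. Leave alone.
- roll_a: Loose tan tape roll standing flat, 72 diameter x 28 high mm, origin under its centre. Leave alone.
- roll_b: Loose tan tape roll standing flat, 64 diameter x 50 high mm, origin under its centre. Leave alone.
- glue: Loose white glue bottle, green label, red cap, 60 diameter x 150 high mm, origin under its centre. Leave alone.
- cup: Loose blue cup, 72 diameter x 85 high mm, origin under its centre. Leave alone.

How it is judged:
By the outcome, as a careful person would: the job done as asked, in the order asked, and still so for the second after the job is handed in, with the robot touching nothing.
It also fails if it takes over 59 s, if anything falls off the work surface, if the arm or the gripper's body presses on something with over 40 N, if the wrist force passes 120 N, or if a joint passes its speed limit or range.

## Working session

There is one attempt and no reset: what is moved stays moved. The work goes in short steps, Python scripts to look and compute and a tool call to move; the robot and the scene stay as the last step left them, time stands still between calls to the robot, and variables do not carry over. Pictures are saved under pics/ and viewed, at most 10 in all, crops included, and the job is handed in when it is done.

Besides the shell and the picture viewer there is one more tool, called after "Request:" as name(argument=value, ...) on one line, values as JSON. send_rows: Moves the arm, as the interface text tells. Its arguments: {"type":"object","properties":{"motion":{"type":"array","items":{"type":"array","items":{"type":"number"}}},"fingers":{"type":"number"},"force":{"type":"number"}},"required":["motion"]}

```bash
ls; mkdir -p pics
python3 - <<'E'
from bench import ctrl
import cv2,numpy as np
print(ctrl.state(), ctrl.tcp_to_tips)
for n in("scene","top"):
    p,d=ctrl.grab_frame(n); m=ctrl.camera_model(n)
    print(n,{k:np.round(v,4) for k,v in m.items()})
    cv2.imwrite(f"pics/{n}0.png",p); np.savez(f"{n}0.npz",p=p,d=d)
E
```

```text
pics
{'clock': 0.0, 'joint_pos': array([-8.19886450e-01,  3.59371277e-01,  1.10895875e-02, -3.67688682e-04,
       -1.22410539e+00, -2.88091144e-01]), 'joint_vel': array([-0.00014657, -0.00079973, -0.00037872, -0.00013439, -0.00019933,
        0.0002862 ]), 'effort': array([ 1.72520511e-03, -5.83320093e+01,  2.93434346e+01,  6.93670481e+00,
       -5.83937988e-03, -8.19436593e-06]), 'eef_pos': array([ 0.30114825, -0.60359541,  0.24438397]), 'tcp_rot': array([-2.44809884e-04, -2.29288536e-01,  9.73358158e-01,  7.76252089e-04]), 'contact_force': array([ 0.3880801 , -0.57821016, -0.31086524]), 'moment': array([ 0.02564277, -0.02726336,  0.01738211]), 'finger_force': 0.0, 'finger_gap': 0.08468582657424041} 0.014
scene {'fx': np.float64(401.122), 'fy': np.float64(401.122), 'cx': np.float64(283.0723), 'cy': np.float64(209.2498), 'T': array([[-0.2014,  0.8169, -0.5404,  1.367 ],
       [ 0.9795,  0.1689, -0.1097,  0.1323],
       [ 0.0016, -0.5514, -0.8342,  1.2057],
       [ 0.    ,  0.    ,  0.    ,  1.    ]])}
top {'fx': np.float64(473.0245), 'fy': np.float64(473.0245), 'cx': np.float64(283.1424), 'cy': np.float64(208.0281), 'T': array([[-0.0288, -0.9957,  0.0885,  0.5065],
       [-0.9996,  0.028 , -0.0106,  0.021 ],
       [ 0.0081, -0.0887, -0.996 ,  1.361 ],
       [ 0.    ,  0.    ,  0.    ,  1.    ]])}
```

View pics/top0.png

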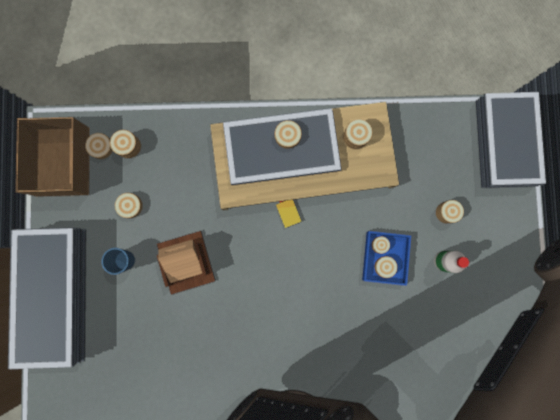

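View pics/scene0.png

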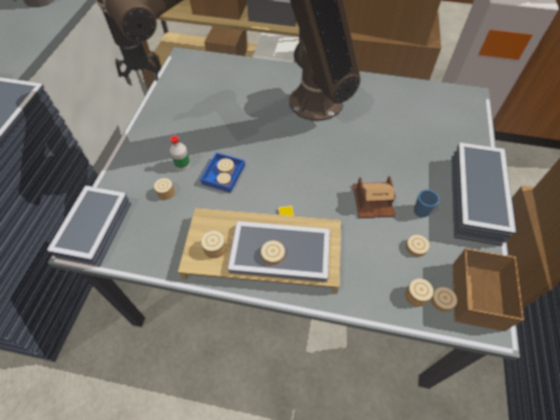

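The top view shows the yellow blade at about (288,213), in front of the shelf's front edge from (220,207) to (398,185). The holder is at (186,262), to the robot's left, and the tray is at (387,257). The scene view shows the slot mouth at about (378,195).

```bash
cat > h.py <<'E'
import cv2,numpy as np
from bench import ctrl
from scipy.spatial.transform import Rotation as R
def ray(n,uv,z):
    m=ctrl.camera_model(n);uv=np.atleast_2d(np.array(uv,float));T=m["T"]
    d=np.c_[(uv[:,0]-m["cx"])/m["fx"],(uv[:,1]-m["cy"])/m["fy"],np.ones(len(uv))]@T[:3,:3].T
    return T[:3,3]+d*((z-T[2,3])/d[:,2])[:,None]
def cloud(n,d):
    m=ctrl.camera_model(n);T=m["T"];v,u=np.indices(d.shape)
    c=np.stack([(u-m["cx"])/m["fx"]*d,(v-m["cy"])/m["fy"]*d,d],-1)
    return c@T[:3,:3].T+T[:3,3]
def rect(mask):
    c=max(cv2.findContours(mask.astype(np.uint8),cv2.RETR_EXTERNAL,cv2.CHAIN_APPROX_NONE)[0],key=cv2.contourArea)
    return c[:,0,:],cv2.minAreaRect(c)
E
python3 - <<'E'
from h import *
np.set_printoptions(precision=4,suppress=True)
for n in("top","scene"):
    f=np.load(n+"0.npz");p,d=f["p"],f["d"];hsv=cv2.cvtColor(p,cv2.COLOR_BGR2HSV)
    P=cloud(n,d)
    y=cv2.inRange(hsv,(20,170,90),(32,255,255))
    q,_=rect(y);w=ray(n,q,0.014)[:,:2]
    r=cv2.minAreaRect((w*1000).astype(np.float32));print(n,"blade",r,cv2.boxPoints(r),"z",np.median(P[y>0][:,2]))
    # holder region
    near=(abs(P[...,0]-0.43)<.15)&(abs(P[...,1]-.24)<.12)&(d>0)
    base=near&(P[...,2]>.006)&(P[...,2]<.2)
    q,_=rect(base);print("holder all px",cv2.boundingRect(q.astype(np.int32)))
    l=near&(P[...,2]>.05)&(hsv[...,2]>110)
    q,_=rect(l);print("block n",l.sum(),P[l].min(0),P[l].max(0))
    X=P[l]
    best=None;rng=np.random.default_rng(0)
    for i in range(300):
        a=X[rng.choice(len(X),3,False)];nn=np.cross(a[1]-a[0],a[2]-a[0]);nn/=np.linalg.norm(nn)+1e-12
        k=abs((X-a[0])@nn)<.002
        if best is None or k.sum()>best.sum():best=k
    Y=X[best];c=Y.mean(0);s=np.linalg.svd(Y-c)[2][2];s*=np.sign(s[2]);print("plane",c,s,best.sum(),"tilt",np.degrees(np.arccos(s[2])),"yaw",np.degrees(np.arctan2(s[1],s[0])))
    S=near.copy();x,y0,ww,hh=cv2.boundingRect(q.astype(np.int32));x-=30;y0-=30
    cv2.imwrite(f"pics/h_{n}.png",cv2.resize(p[y0:y0+95,x:x+110],None,fx=6,fy=6,interpolation=cv2.INTER_CUBIC)) ;print("crop",x,y0)
# shelf edge
f=np.load("top0.npz");P=cloud("top",f["d"])
m=(P[...,2]>.05)&(P[...,2]<.07)&(P[...,0]>.45)&(abs(P[...,1])<.35)
q,_=rect(m);w=ray("top",q,.061);fr=w[(w[:,0]<.66)&(w[:,1]>-.2)&(w[:,1]<.1)];print("edge",np.polyfit(fr[:,1],fr[:,0],1),w.min(0),w.max(0))
E
```

```text
top blade ((629.445068359375, 18.3436279296875), (0.0, 0.0), 0.0) [[629.4451  18.3436]
 [629.4451  18.3436]
 [629.4451  18.3436]
 [629.4451  18.3436]] z 0.013974128919347129
holder all px (157, 231, 58, 64)
block n 1215 [0.431  0.2324 0.05  ] [0.5406 0.3491 0.1137]
plane [0.4749 0.2867 0.0811] [-0.6152 -0.166   0.7707] 629 tilt 39.58233687196719 yaw -164.90074938756558
crop 128 210
scene blade ((600.52197265625, -14.574090957641602), (33.95887756347656, 46.1470947265625), 11.680761337280273) [[579.2227   4.584 ]
 [588.5656 -40.6074]
 [621.8212 -33.7322]
 [612.4783  11.4593]] z 0.012748307221955857
holder all px (353, 176, 43, 42)
block n 544 [0.4178 0.2217 0.05  ] [0.5451 0.3522 0.1103]
plane [0.4791 0.2891 0.0834] [-0.613  -0.1767  0.7701] 181 tilt 39.64096872731355 yaw -163.91829637700138
crop 329 146
edge [-0.1043  0.6445] [ 0.6263 -0.3144  0.061 ] [0.9142 0.2026 0.061 ]
```

```bash
python3 -c "
import cv2,numpy as np
a=cv2.imread('pics/h_top.png');b=cv2.imread('pics/h_scene.png')
a=cv2.resize(a,(395,340));b=cv2.resize(b,(395,340));cv2.imwrite('pics/hh.png',np.hstack([a,b]))"
```

```text
(no output)
```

View pics/hh.png

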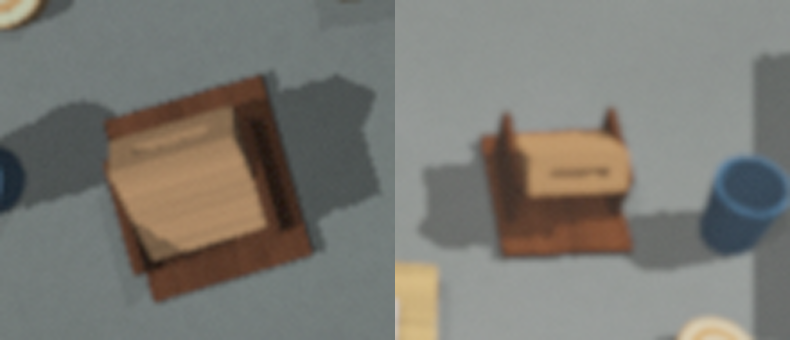

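The crops show the slot as a streak in the mouth face, at about top pixel (175,248) and scene pixel (380,194). The mouth slopes away from the robot, as described. The tool stays vertical throughout, so the scraper has to be pitched 40° by pivoting it in the pads, with the blade levered under the shelf edge.

Run:
```python
from h import *
np.set_printoptions(precision=4,suppress=True)
for n in("top","scene"):
    f=np.load(n+"0.npz");p,d=f["p"],f["d"];hsv=cv2.cvtColor(p,cv2.COLOR_BGR2HSV)
    y=cv2.inRange(hsv,(18,150,60),(35,255,255));P=cloud(n,d)
    y[(abs(P[...,2]-.014)>.012)]=0
    y=cv2.morphologyEx(y,cv2.MORPH_CLOSE,np.ones((3,3)))
    q,_=rect(y);w=ray(n,q,0.014)[:,:2]
    r=cv2.minAreaRect((w*1000).astype(np.float32));print(n,"blade",r,"\n",cv2.boxPoints(r),y.sum()//255)
    # base plate
    b=(abs(P[...,0]-.45)<.16)&(abs(P[...,1]-.27)<.11)&(P[...,2]>.006)&(P[...,2]<.15)&(d>0)
    q,_=rect(b)
    w=ray(n,q,.012)[:,:2];r=cv2.minAreaRect((w*1000).astype(np.float32));print("holder outline@12mm",r)
print("slot top",ray("top",[175.3,248.2],.095),"scene",ray("scene",[380.3,193.9],.095))
print("upper edge",ray("top",[[158.6,256.9],[193.5,249.1]],.1096),"lower",ray("top",[[157.8,249.1],[193.5,239.9]],.0804))
a=[cv2.resize(np.load(n+"0.npz")["p"][r:r+h,c:c+w],None,fx=10,fy=10,interpolation=cv2.INTER_LANCZOS4) for n,r,c,h,w in(("top",233,153,38,48),("scene",180,352,38,32))]
cv2.imwrite("pics/z.png",np.hstack(a))
```

```text
top blade ((613.7886352539062, -7.492534637451172), (69.63827514648438, 46.24227523803711), 20.125415802001953) 
 [[573.1401   2.2364]
 [589.051  -41.1824]
 [654.4372 -17.2215]
 [638.5263  26.1973]] 383
holder outline@12mm ((478.14874267578125, 290.97723388671875), (149.59324645996094, 139.6586151123047), 15.011953353881836)
scene blade ((598.491455078125, -14.95536994934082), (38.29688262939453, 46.16468811035156), 11.939799308776855) 
 [[574.9819   3.6661]
 [584.5327 -41.4998]
 [622.001  -33.5768]
 [612.4503  11.5891]] 111
holder outline@12mm ((468.9100341796875, 293.254150390625), (179.13641357421875, 150.8512420654297), 14.481785774230957)
slot top [[0.5197 0.2975 0.095 ]] scene [[0.5191 0.298  0.095 ]]
upper edge [[0.4981 0.3383 0.1096]
 [0.5158 0.2466 0.1096]] lower [[0.5188 0.3477 0.0804]
 [0.5408 0.2515 0.0804]]
```

View pics/z.png

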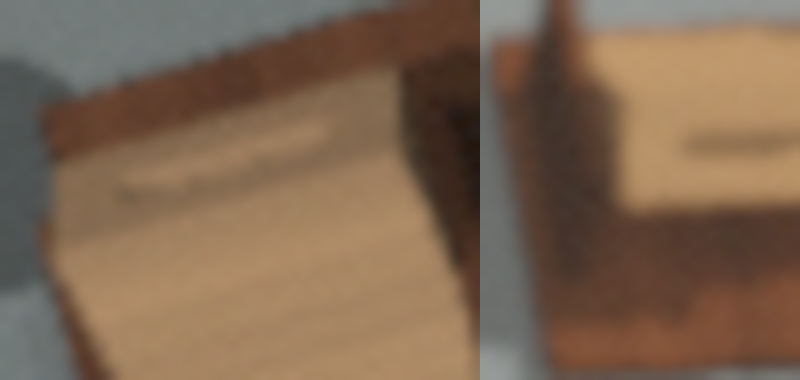

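The zoom shows the slot centre at top pixel (175,248). The two views agree on a slot position of about (0.519, 0.297, 0.095), yaw −165°. Moving over to the blade now.

Request:
send_rows(motion=[[-0.12,0.09,0,0],[-0.22,0.165,0,0],[-0.33,0.245,0,0],[-0.44,0.32,0,0],[-0.5,0.367,0,0]], fingers=1, force=40)

```text
clock: 0.52
eef_pos: [0.3874, -0.4356, 0.2451]
tcp_rot: [0.0, -0.23, 0.973, 0.0]
contact_force: [0.1, 0.5, 0.6]
finger_gap: 0.0855
finger_force: 0.0
```

Request:
send_rows(motion=[[-0.12,0.09,0,0],[-0.22,0.165,0,0],[-0.33,0.245,0,0],[-0.44,0.32,0,0],[-0.5,0.367,0,0]])

```text
clock: 0.93
eef_pos: [0.4727, -0.27, 0.2452]
tcp_rot: [0.0, -0.23, 0.973, 0.0]
contact_force: [0.2, -0.5, -0.2]
finger_gap: 0.0854
finger_force: 0.0
```

Request:
send_rows(motion=[[-0.12,0.09,0,0],[-0.22,0.165,0,0],[-0.33,0.245,0,0],[-0.44,0.32,0,0],[-0.5,0.367,0,0]])

```text
clock: 1.35
eef_pos: [0.5579, -0.1044, 0.2451]
tcp_rot: [0.0, -0.23, 0.973, 0.0]
contact_force: [0.5, -0.7, -0.8]
finger_gap: 0.0855
finger_force: 0.0
```

```bash
cat >> h.py <<'E'
def to(xyz,yaw):
    s=ctrl.state();w,x,y,z=s["tcp_rot"];r=R.from_quat([x,y,z,w]);M=r.as_matrix()
    cur=np.degrees(np.arctan2(M[1,0],M[0,0]));d=(yaw-cur+180)%360-180
    f=M.T@(np.array(xyz)-s["eef_pos"])/.3
    print("t %.2f"%s["clock"],"pos",np.round(s["eef_pos"],4),"yaw %.1f"%cur,"F",np.round(s["contact_force"],1),"gap %.4f"%s["finger_gap"],"ff %.1f"%s["finger_force"],"j1 %.2f j6 %.2f"%(s["joint_pos"][0],s["joint_pos"][5]),"\n -> ",np.round(f,4),"spin %.4f"%(-d/360), "tilt",np.round(M[:,2],3))
E
python3 -c "
from h import *
to([.6025,-.0115,.10],-160)"
```

```text
t 1.35 pos [ 0.5579 -0.1044  0.2451] yaw -153.4 F [ 0.5 -0.7 -0.8] gap 0.0855 ff 0.0 j1 0.16 j6 -1.27 
 ->  [-0.2714  0.2101  0.4836] spin 0.0184 tilt [ 0.  0. -1.]
```

Request:
send_rows(motion=[[-0.1,0.08,0.05,0.0184],[-0.18,0.14,0.12,0.0184],[-0.23,0.18,0.2,0.0184],[-0.2714,0.21,0.3,0.0184],[-0.2714,0.21,0.4,0.0184]])

```text
clock: 1.77
eef_pos: [0.6026, -0.0122, 0.1241]
tcp_rot: [0.001, -0.174, 0.985, 0.0]
contact_force: [0.5, -1.3, -0.7]
finger_gap: 0.0853
finger_force: 0.0
```

```bash
python3 -c "
from h import *
to([.6025,-.0115,.012],-160)
print(ctrl.tcp_to_tips)
p,d=ctrl.grab_frame('scene');cv2.imwrite('pics/s1.png',p)
p,d=ctrl.grab_frame('top');cv2.imwrite('pics/t1.png',p)
"
```

```text
t 1.77 pos [ 0.6026 -0.0122  0.1241] yaw -160.0 F [ 0.5 -1.3 -0.7] gap 0.0853 ff 0.0 j1 0.30 j6 -1.52 
 ->  [1.000e-04 2.300e-03 3.738e-01] spin 0.0001 tilt [ 0.001  0.    -1.   ]
0.014
```

Request:
send_rows(motion=[[0,0,0.12,0],[0,0,0.22,0],[0,0,0.3,0],[0,0,0.35,0],[0,0,0.367,0]])

```text
clock: 2.28
eef_pos: [0.6004, -0.0156, 0.0141]
tcp_rot: [-0.001, -0.172, 0.985, -0.0]
contact_force: [-0.6, 1.0, 0.6]
finger_gap: 0.0853
finger_force: 0.0
```

Request:
send_rows(motion=[[0,0,0,0],[0,0,0,0],[0,0,0,0],[0,0,0,0],[0,0,0,0]], fingers=-1, force=40)

```text
clock: 2.7
eef_pos: [0.6024, -0.0147, 0.0169]
tcp_rot: [0.001, -0.173, 0.985, 0.0]
contact_force: [0.1, -1.6, 3.3]
finger_gap: 0.0489
finger_force: 43.7
```

Request:
send_rows(motion=[[0,0,0,0],[0,0,0,0],[0,0,0,0],[0,0,0,0],[0,0,0,0]])

```text
clock: 3.12
eef_pos: [0.6023, -0.0147, 0.0162]
tcp_rot: [0.001, -0.173, 0.985, -0.0]
contact_force: [0.6, -2.1, 7.0]
finger_gap: 0.0484
finger_force: 43.9
```

Request:
send_rows(motion=[[0.06,0,-0.005,0],[0.16,0,-0.005,0],[0.26,0,-0.005,0],[0.36,0,-0.005,0],[0.44,0,-0.005,0]])

```text
clock: 3.53
eef_pos: [0.4761, -0.0599, 0.0171]
tcp_rot: [0.001, -0.173, 0.985, 0.0]
contact_force: [2.5, 1.1, 2.4]
finger_gap: 0.0484
finger_force: 43.6
```

Request:
send_rows(motion=[[0.05,0,0,0],[0.1,0,0,0],[0.12,0,0,0],[0.12,0,0,0],[0.12,0,0.003,0]])

```text
clock: 3.95
eef_pos: [0.4425, -0.0722, 0.0159]
tcp_rot: [-0.001, -0.173, 0.985, -0.0]
contact_force: [-4.4, 0.6, 8.1]
finger_gap: 0.0485
finger_force: 44.1
```

```bash
python3 -c "
from h import *
to([.45,-.07,.016],-160)
p,d=ctrl.grab_frame('top');q,_=ctrl.grab_frame('scene')
cv2.imwrite('pics/t2.png',np.hstack([cv2.resize(p[130:290,180:380],(400,320)),cv2.resize(q[120:280,200:400],(400,320))]))
"
```

```text
t 3.95 pos [ 0.4425 -0.0722  0.0159] yaw -160.1 F [-4.4  0.6  8.1] gap 0.0485 ff 44.1 j1 0.28 j6 -1.50 
 ->  [-0.0261 -0.0016 -0.0003] spin -0.0003 tilt [-0.002 -0.001 -1.   ]
```

View pics/t2.png

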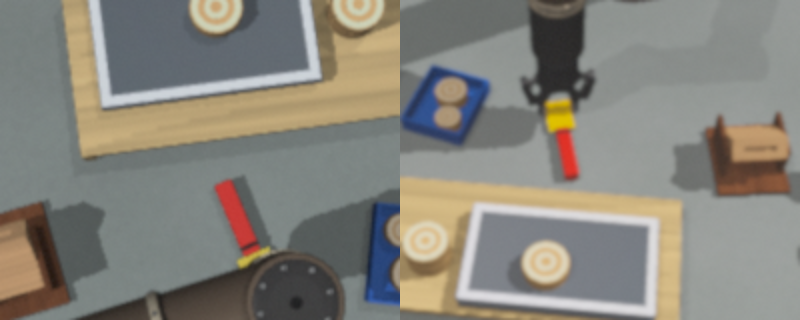

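The scraper is fully out, with the red handle running from top pixel (292,222) to (304,252). Releasing and lifting to measure the handle.

Request:
send_rows(motion=[[0,0,0,0],[0,0,0,0],[0,0,0,0],[0,0,0,0]], fingers=1)

```text
clock: 4.38
eef_pos: [0.4436, -0.0718, 0.0156]
tcp_rot: [-0.0, -0.173, 0.985, -0.0]
contact_force: [-0.2, -0.8, -0.4]
finger_gap: 0.0857
finger_force: 0.0
```

Request:
send_rows(motion=[[0,0,-0.05,0],[0,0,-0.14,0],[0,0,-0.25,0],[0,0,-0.35,0],[0,0,-0.4,0]])

```text
clock: 4.8
eef_pos: [0.4448, -0.0718, 0.1392]
tcp_rot: [0.002, -0.173, 0.985, -0.0]
contact_force: [0.5, -0.1, 0.8]
finger_gap: 0.0849
finger_force: 0.0
```

```bash
cat >> h.py <<'E'
def red(n,z):
    p,d=ctrl.grab_frame(n);hsv=cv2.cvtColor(p,cv2.COLOR_BGR2HSV);P=cloud(n,d)
    m=cv2.inRange(hsv,(0,150,60),(8,255,255))|cv2.inRange(hsv,(172,150,60),(180,255,255))
    m[(P[...,1]<-.25)|(P[...,0]<.3)]=0
    q,_=rect(m);w=ray(n,q,z)[:,:2];r=cv2.minAreaRect((w*1000).astype(np.float32))
    return r,m>0,P,p
E
python3 - <<'E'
from h import *
for n in("top","scene"):
    r,m,P,p=red(n,.022);b=cv2.boxPoints(r);print(n,r,b.tolist(),np.median(P[m],0),m.sum())
to([.5,-.05,.13],-160)
E
```

```text
top ((544.829833984375, -31.90258026123047), (93.7841796875, 24.395545959472656), 20.910903930664062) [[496.6726379394531, -37.244720458984375], [505.3797912597656, -60.03349304199219], [592.987060546875, -26.560440063476562], [584.2799072265625, -3.77166748046875]] [ 0.54186327 -0.03333635  0.02093145] 312
scene ((546.822265625, -34.894840240478516), (108.1366195678711, 22.78431510925293), 20.665128707885742) [[492.2124328613281, -43.31666564941406], [500.2530822753906, -64.63501739501953], [601.43212890625, -26.47301483154297], [593.3914794921875, -5.1546630859375]] [ 0.54598708 -0.03498624  0.02032826] 153
t 4.90 pos [ 0.4453 -0.0715  0.1388] yaw -160.1 F [ 0.2  0.5 -0.1] gap 0.0856 ff 0.0 j1 0.28 j6 -1.50 
 ->  [-0.1957  0.0054  0.0304] spin -0.0002 tilt [ 0.006  0.001 -1.   ]
```

```bash
python3 -c "
from h import *
to([.536,-.036,.017],-159.4)"
```

```text
t 4.90 pos [ 0.4453 -0.0715  0.1388] yaw -160.1 F [ 0.2  0.5 -0.1] gap 0.0856 ff 0.0 j1 0.28 j6 -1.50 
 ->  [-0.3221  0.0087  0.4078] spin -0.0019 tilt [ 0.006  0.001 -1.   ]
```

Request:
send_rows(motion=[[-0.1,0.003,0,0],[-0.2,0.006,0,-0.002],[-0.28,0.009,0,-0.002],[-0.322,0.009,0.05,-0.002],[-0.322,0.009,0.1,-0.002]])

```text
clock: 5.32
eef_pos: [0.5361, -0.0355, 0.1048]
tcp_rot: [0.001, -0.179, 0.984, -0.0]
contact_force: [-1.1, 0.2, -0.8]
finger_gap: 0.0854
finger_force: 0.0
```

Request:
send_rows(motion=[[0,0,0.08,0],[0,0,0.16,0],[0,0,0.24,0],[0,0,0.28,0],[0,0,0.3,0]])

```text
clock: 5.73
eef_pos: [0.5312, -0.037, 0.0126]
tcp_rot: [-0.003, -0.179, 0.984, -0.0]
contact_force: [0.4, -0.1, 0.2]
finger_gap: 0.0849
finger_force: 0.0
```

```bash
python3 -c "
from h import *
to([.536,-.036,.017],-159.4)"
```

```text
t 5.73 pos [ 0.5312 -0.037   0.0126] yaw -159.4 F [ 0.4 -0.1  0.2] gap 0.0849 ff 0.0 j1 0.30 j6 -1.51 
 ->  [-0.016  -0.0024 -0.0146] spin -0.0000 tilt [-0.005 -0.001 -1.   ]
```

Request:
send_rows(motion=[[0,0,0,0],[0,0,0,0],[0,0,0,0],[0,0,0,0],[0,0,0,0]], fingers=-1, force=40)

```text
clock: 6.15
eef_pos: [0.5338, -0.0364, 0.0168]
tcp_rot: [0.001, -0.179, 0.984, 0.0]
contact_force: [-4.3, 5.3, 11.3]
finger_gap: 0.0255
finger_force: 11.7
```

Request:
send_rows(motion=[[0,0,0,0],[0,0,0,0],[0,0,0,0],[0,0,0,0],[0,0,0,0]])

```text
clock: 6.57
eef_pos: [0.5339, -0.0364, 0.0169]
tcp_rot: [0.001, -0.179, 0.984, 0.0]
contact_force: [-1.1, 0.8, 7.1]
finger_gap: 0.0246
finger_force: 40.6
```

Request:
send_rows(motion=[[0.02,0,-0.02,0],[0.08,0,-0.06,0],[0.15,0,-0.1,0],[0.2,0,-0.15,0],[0.22,0,-0.2,0]])

```text
clock: 6.98
eef_pos: [0.468, -0.0608, 0.0761]
tcp_rot: [-0.001, -0.178, 0.984, 0.0]
contact_force: [-0.3, 0.1, -0.9]
finger_gap: 0.025
finger_force: 39.6
```

```bash
python3 -c "
from h import *
to([.48,-.036,.08],-159.4)"
```

```text
t 6.98 pos [ 0.468  -0.0608  0.0761] yaw -159.5 F [-0.3  0.1 -0.9] gap 0.0250 ff 39.6 j1 0.29 j6 -1.50 
 ->  [-0.0665  0.0632 -0.0132] spin -0.0001 tilt [-0.003 -0.    -1.   ]
```

Request:
send_rows(motion=[[0,0,-0.1,-0.019],[0,0,-0.15,-0.038],[0,0,-0.15,-0.057],[0,0,-0.15,-0.076],[0,0,-0.15,-0.095]])

```text
clock: 7.4
eef_pos: [0.4707, -0.0599, 0.1215]
tcp_rot: [0.001, -0.463, 0.887, 0.0]
contact_force: [-0.5, 0.4, -2.2]
finger_gap: 0.0249
finger_force: 39.6
```

Request:
send_rows(motion=[[0,0,0,-0.019],[0,0,0,-0.038],[0,0,0,-0.057],[0,0,0,-0.076],[0,0,0,-0.095]])

```text
clock: 7.82
eef_pos: [0.4706, -0.06, 0.121]
tcp_rot: [-0.0, -0.703, 0.711, 0.0]
contact_force: [-0.2, 0.1, -1.3]
finger_gap: 0.0251
finger_force: 39.6
```

Request:
send_rows(motion=[[0,0,0,-0.019],[0,0,0,-0.038],[0,0,0,-0.057],[0,0,0,-0.076],[0,0,0,-0.095]])

```text
clock: 8.23
eef_pos: [0.4705, -0.06, 0.121]
tcp_rot: [-0.0, 0.881, -0.473, -0.0]
contact_force: [-0.6, 0.1, -1.4]
finger_gap: 0.0251
finger_force: 39.6
```

Request:
send_rows(motion=[[0,0,0,-0.019],[0,0,0,-0.038],[0,0,0,-0.057],[0,0,0,-0.076],[0,0,0,-0.095]])

```text
clock: 8.65
eef_pos: [0.4705, -0.06, 0.121]
tcp_rot: [-0.0, 0.981, -0.193, -0.0]
contact_force: [0.2, 0.0, -2.2]
finger_gap: 0.0251
finger_force: 39.6
```

Request:
send_rows(motion=[[0,0,0,-0.019],[0,0,0,-0.038],[0,0,0,-0.057],[0,0,0,-0.076],[0,0,0,-0.08]])

```text
clock: 9.07
eef_pos: [0.4705, -0.06, 0.1209]
tcp_rot: [-0.0, 0.998, 0.058, -0.0]
contact_force: [-1.0, -0.0, -2.2]
finger_gap: 0.0251
finger_force: 39.6
```

Run:
```python
from h import *
to([.48,-.06,.026],6)
p,d=ctrl.grab_frame('top');q,e=ctrl.grab_frame('scene')
cv2.imwrite('pics/t3.png',np.hstack([cv2.resize(p[130:290,180:380],(400,320)),cv2.resize(q[120:280,200:400],(400,320))]))
for n,a,dd in(('top',p,d),('scene',q,e)):
    P=cloud(n,dd);h=cv2.cvtColor(a,cv2.COLOR_BGR2HSV);m=(cv2.inRange(h,(18,150,60),(35,255,255))>0)&(P[...,2]>.03)&(P[...,2]<.2)&(abs(P[...,1]+.05)<.1)&(P[...,0]<.63)
    if m.sum()>5:print(n,m.sum(),P[m].min(0),P[m].max(0),np.median(P[m],0))
```

```text
t 9.07 pos [ 0.4705 -0.06    0.1209] yaw 6.6 F [-1.  -0.  -2.2] gap 0.0251 ff 39.6 j1 0.29 j6 1.40 
 ->  [0.0316 0.0038 0.3164] spin 0.0017 tilt [-0.  0. -1.]
top 442 [ 0.52318763 -0.07184133  0.10963202] [ 0.5938927  -0.02254441  0.12355388] [ 0.55792305 -0.04753317  0.11698086]
scene 233 [ 0.52060228 -0.07517383  0.10938883] [ 0.59502255 -0.0235753   0.1237638 ] [ 0.55989166 -0.0494491   0.11704152]
```

View pics/t3.png

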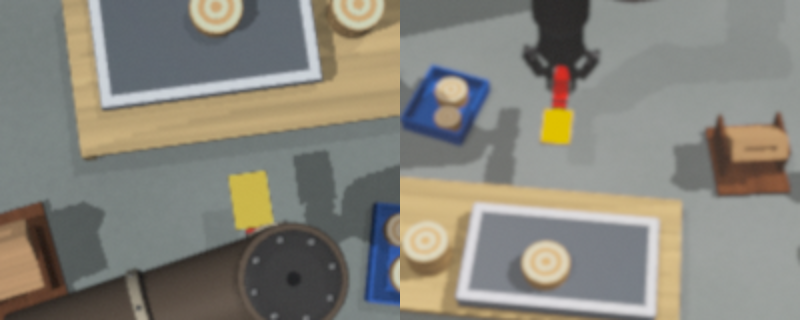

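The top view shows the blade at pixels (295–315, 215–245), flat and facing the shelf, with the grip steady. Lowering it and sliding the blade under the front edge.

Request:
send_rows(motion=[[0,0,0.06,0],[0,0,0.14,0],[0,0,0.22,0],[0,0,0.28,0],[0,0,0.3,0]])

```text
clock: 9.58
eef_pos: [0.4694, -0.0603, 0.0286]
tcp_rot: [0.0, 0.999, 0.053, -0.002]
contact_force: [0.3, -0.1, -1.2]
finger_gap: 0.0251
finger_force: 39.6
```

Request:
send_rows(motion=[[0.05,0,0,0],[0.13,0,0,0],[0.22,0,0,0],[0.31,0,0,0],[0.365,0,0,0]])

```text
clock: 10.0
eef_pos: [0.5833, -0.0476, 0.0319]
tcp_rot: [0.0, 0.999, 0.054, 0.001]
contact_force: [0.6, 0.7, -0.4]
finger_gap: 0.0251
finger_force: 39.6
```

Request:
send_rows(motion=[[0,0,0,0],[0,0,0,0],[0,0,0,0]], force=25)

```text
clock: 10.25
eef_pos: [0.5794, -0.0481, 0.031]
tcp_rot: [-0.0, 0.999, 0.054, -0.0]
contact_force: [-0.6, -0.6, -2.5]
finger_gap: 0.0251
finger_force: 39.6
```

Request:
send_rows(motion=[[0,0,-0.03,0],[0,0,-0.06,0],[0,0,-0.08,0],[0,0,-0.1,0],[0,0,-0.12,0]], fingers=-1, force=25)

```text
clock: 10.67
eef_pos: [0.5799, -0.0479, 0.0676]
tcp_rot: [-0.0, 0.999, 0.054, 0.0]
contact_force: [2.0, 0.8, -7.1]
finger_gap: 0.0254
finger_force: 37.9
```

Request:
send_rows(motion=[[0,0,-0.02,0],[0,0,-0.04,0],[0,0,-0.06,0],[0,0,-0.08,0],[0,0,-0.08,0]])

```text
clock: 11.08
eef_pos: [0.5801, -0.048, 0.092]
tcp_rot: [0.0, 0.999, 0.054, 0.0]
contact_force: [-2.9, 0.2, -2.5]
finger_gap: 0.0251
finger_force: 37.6
```

```bash
cat >> h.py <<'E'
def axis(zmin=.03):
    "red handle pixels, both views: line fit in vertical plane"
    for n in("top","scene"):
        r,m,P,p=red(n,.05);P=P[m&(P[...,2]>zmin)&(P[...,2]<.25)]
        if len(P)<15: print(n,"few",len(P));continue
        c=np.median(P,0);v=np.linalg.svd(P-P.mean(0))[2][0];v*=np.sign(v[2])
        print(n,len(P),"c",np.round(c,4),"dir",np.round(v,3),"elev %.1f"%np.degrees(np.arcsin(v[2])),"min",np.round(P.min(0),3),"max",np.round(P.max(0),3))
E
python3 -c "
from h import *
to([.579,-.048,.105],6);axis()"
```

```text
t 11.08 pos [ 0.5801 -0.048   0.092 ] yaw 6.2 F [-2.9  0.2 -2.5] gap 0.0251 ff 37.6 j1 0.25 j6 1.43 
 ->  [-0.0038 -0.0005 -0.0433] spin 0.0006 tilt [ 0. -0. -1.]
top 37 c [ 0.5285 -0.0498  0.1195] dir [ 0.068 -0.997  0.043] elev 2.5 min [ 0.523 -0.06   0.112] max [ 0.536 -0.039  0.128]
scene 140 c [ 0.5898 -0.047   0.0901] dir [-0.754 -0.115  0.647] elev 40.3 min [ 0.559 -0.061  0.066] max [ 0.625 -0.033  0.155]
```

Request:
send_rows(motion=[[0,0,-0.015,0],[0,0,-0.03,0],[0,0,-0.043,0],[0,0,-0.043,0],[0,0,-0.043,0]])

```text
clock: 11.6
eef_pos: [0.5802, -0.048, 0.104]
tcp_rot: [0.0, 0.999, 0.054, 0.0]
contact_force: [-1.9, -0.5, -2.3]
finger_gap: 0.0251
finger_force: 37.3
```

Run:
```python
from h import *
to([.579,-.048,.105],6)
p,d=ctrl.grab_frame('scene');P=cloud('scene',d);h=cv2.cvtColor(p,cv2.COLOR_BGR2HSV)
m=((h[...,0]<8)|(h[...,0]>172))&(h[...,1]>150)&(abs(P[...,1]+.05)<.03)&(P[...,0]>.45)&(P[...,0]<.66)&(P[...,2]>.05)
X=P[m]
for a,b in((.5,.53),(.53,.55),(.55,.57),(.57,.59),(.59,.61),(.61,.63),(.63,.65)):
    k=(X[:,0]>a)&(X[:,0]<b)
    if k.any():print(a,b,k.sum(),np.median(X[k],0))
```

```text
t 11.60 pos [ 0.5802 -0.048   0.104 ] yaw 6.2 F [-1.9 -0.5 -2.3] gap 0.0251 ff 37.3 j1 0.25 j6 1.43 
 ->  [-0.0039 -0.0004 -0.0032] spin 0.0006 tilt [ 0. -0. -1.]
0.55 0.57 17 [ 0.56476497 -0.05139107  0.11717689]
0.57 0.59 56 [ 0.57983616 -0.04878988  0.10648647]
0.59 0.61 46 [ 0.59710496 -0.04475847  0.09260305]
0.61 0.63 21 [ 0.61475067 -0.04506138  0.08147594]
```

Request:
send_rows(motion=[[0,0,-0.01,0],[0,0,-0.02,0],[0,0,-0.025,0],[0,0,-0.025,0]])

```text
clock: 11.98
eef_pos: [0.5803, -0.0479, 0.1116]
tcp_rot: [-0.0, 0.999, 0.054, 0.0]
contact_force: [-1.7, 0.0, -3.5]
finger_gap: 0.0249
finger_force: 37.0
```

Request:
send_rows(motion=[[-0.04,0,0,0],[-0.12,0,0,0],[-0.22,0,0,0],[-0.32,0,0,0],[-0.38,0,-0.03,0]])

```text
clock: 12.4
eef_pos: [0.4642, -0.0607, 0.1194]
tcp_rot: [-0.0, 0.999, 0.054, -0.001]
contact_force: [-0.2, 0.9, -1.9]
finger_gap: 0.0255
finger_force: 37.2
```

Request:
send_rows(motion=[[0,0,-0.1,0],[0,0,-0.2,0],[0,0,-0.3,0],[0,0,-0.35,0],[0,0,-0.37,0]])

```text
clock: 12.82
eef_pos: [0.4693, -0.06, 0.2353]
tcp_rot: [-0.0, 0.999, 0.055, 0.004]
contact_force: [0.6, 0.0, -1.8]
finger_gap: 0.0253
finger_force: 37.3
```

```bash
cat >> h.py <<'E'
from scipy.ndimage import label
def surf(center,yaw,col):
    "top-surface points of red/yellow near center; profile in vertical plane along tool yaw; returns fit"
    t=np.radians(yaw);u=np.array([np.cos(t),np.sin(t)])
    for n in("top","scene"):
        p,d=ctrl.grab_frame(n);P=cloud(n,d);h=cv2.cvtColor(p,cv2.COLOR_BGR2HSV)
        for c in col:
            m=(cv2.inRange(h,(18,150,50),(35,255,255))>0) if c=="y" else (((h[...,0]<8)|(h[...,0]>172))&(h[...,1]>140)&(h[...,2]>50))
            m&=(np.linalg.norm(P-center,axis=-1)<.16)&(d>0)&(P[...,2]>.03)
            if m.sum()<12:print(n,c,"few",m.sum());continue
            X=P[m];s=(X[:,:2]-center[:2])@u;l=(X[:,:2]-center[:2])@np.array([-u[1],u[0]])
            ok=np.ones(len(s),bool)
            for _ in range(4):
                a=np.polyfit(s[ok],X[ok,2],1);r=X[:,2]-np.polyval(a,s);ok=abs(r)<max(.0025,1.5*np.std(r[ok]))
            al=np.polyfit(s[ok],l[ok],1)
            print(n,c,m.sum(),ok.sum(),"pitch %.1f z0 %.4f s[%.4f %.4f] lat0 %.4f lat@tip %.4f latrange %.4f..%.4f yawerr %.1f"%(np.degrees(np.arctan(a[0])),a[1],s.min(),s.max(),al[1],np.polyval(al,.09),l.min(),l.max(),np.degrees(np.arctan(al[0]))))
E
python3 - <<'E'
from h import *
to([.46,-.06,.23],6.2)
s=ctrl.state();surf(s["eef_pos"],6.2,"ry")
E
```

```text
t 12.82 pos [ 0.4693 -0.06    0.2353] yaw 6.2 F [ 0.6  0.  -1.8] gap 0.0253 ff 37.3 j1 0.29 j6 1.39 
 ->  [-0.0309 -0.0033  0.0173] spin 0.0001 tilt [ 0.008  0.001 -1.   ]
top r few 0
top y 322 223 pitch -39.7 z0 0.2265 s[0.0334 0.0892] lat0 0.0201 lat@tip -0.0023 latrange -0.0213..0.0245 yawerr -14.0
scene r 178 106 pitch -38.0 z0 0.2354 s[-0.0269 0.0377] lat0 -0.0000 lat@tip 0.0038 latrange -0.0119..0.0139 yawerr 2.4
scene y 278 145 pitch -40.3 z0 0.2278 s[0.0298 0.0909] lat0 -0.0045 lat@tip 0.0009 latrange -0.0229..0.0225 yawerr 3.4
```

Request:
send_rows(motion=[[0,0,0,0.019],[0,0,0,0.038],[0,0,0,0.057],[0,0,0,0.076],[0,0,0,0.095]])

```text
clock: 13.33
eef_pos: [0.4664, -0.0603, 0.2294]
tcp_rot: [0.0, 0.97, -0.245, -0.001]
contact_force: [-0.0, 0.5, -1.6]
finger_gap: 0.0251
finger_force: 37.2
```

Request:
send_rows(motion=[[0,0,0,0.019],[0,0,0,0.038],[0,0,0,0.057],[0,0,0,0.076],[0,0,0,0.095]])

```text
clock: 13.75
eef_pos: [0.4664, -0.0603, 0.2293]
tcp_rot: [0.001, 0.855, -0.519, -0.001]
contact_force: [-0.8, 0.0, -0.3]
finger_gap: 0.0251
finger_force: 37.2
```

Request:
send_rows(motion=[[0,0,0,0.019],[0,0,0,0.038],[0,0,0,0.057],[0,0,0,0.076],[0,0,0,0.095]])

```text
clock: 14.17
eef_pos: [0.4664, -0.0603, 0.2293]
tcp_rot: [-0.001, -0.664, 0.747, 0.001]
contact_force: [0.0, 0.0, -1.0]
finger_gap: 0.0249
finger_force: 37.2
```

Request:
send_rows(motion=[[0,0,0,0.019],[0,0,0,0.038],[0,0,0,0.057],[0,0,0,0.076],[0,0,0,0.095]])

```text
clock: 14.58
eef_pos: [0.4664, -0.0603, 0.2294]
tcp_rot: [-0.001, -0.415, 0.91, 0.0]
contact_force: [-0.8, -0.3, -1.1]
finger_gap: 0.0252
finger_force: 37.2
```

Request:
send_rows(motion=[[0,0,0,0.019],[0,0,0,0.038],[0,0,0,0.057],[0,0,0,0.076],[0,0,0,0.0955]])

```text
clock: 15.0
eef_pos: [0.4664, -0.0603, 0.2294]
tcp_rot: [-0.001, -0.128, 0.992, -0.0]
contact_force: [-0.6, 0.5, -1.4]
finger_gap: 0.0251
finger_force: 37.2
```

```bash
python3 -c "
from h import *
to([.62,.324,.2],-165)"
```

```text
t 15.00 pos [ 0.4664 -0.0603  0.2294] yaw -165.3 F [-0.6  0.5 -1.4] gap 0.0251 ff 37.2 j1 0.29 j6 -1.61 
 ->  [-0.8202  1.1094  0.0963] spin -0.0009 tilt [-0.002 -0.    -1.   ]
```

Request:
send_rows(motion=[[-0.06,0.0,0,0],[-0.17,0.04,0,0],[-0.28,0.1,0,0],[-0.39,0.16,0,-0.001],[-0.5,0.22,0,-0.001]])

```text
clock: 15.42
eef_pos: [0.5954, 0.0434, 0.2291]
tcp_rot: [-0.001, -0.134, 0.991, -0.0]
contact_force: [1.4, -0.6, -1.4]
finger_gap: 0.025
finger_force: 37.2
```

Request:
send_rows(motion=[[-0.1,0.08,0,0],[-0.18,0.18,0,0],[-0.24,0.29,0,0],[-0.3,0.4,0,0],[-0.32,0.5,0,0]])

```text
clock: 15.83
eef_pos: [0.6483, 0.2147, 0.2277]
tcp_rot: [-0.001, -0.134, 0.991, -0.001]
contact_force: [0.6, -0.4, -2.2]
finger_gap: 0.0253
finger_force: 37.2
```

Request:
send_rows(motion=[[0,0.1,0,0],[0,0.2,0.02,0],[0,0.3,0.05,0],[0,0.36,0.08,0],[0,0.39,0.096,0]])

```text
clock: 16.25
eef_pos: [0.6147, 0.3272, 0.1986]
tcp_rot: [-0.002, -0.135, 0.991, -0.001]
contact_force: [0.1, -0.0, -2.1]
finger_gap: 0.0252
finger_force: 37.2
```

Request:
send_rows(motion=[[0,0,0,0],[0,0,0,0],[0,0,0,0],[0,0,0,0],[0,0,0,0]])

```text
clock: 16.67
eef_pos: [0.617, 0.3243, 0.2029]
tcp_rot: [0.0, -0.133, 0.991, 0.0]
contact_force: [-0.0, 0.3, -0.8]
finger_gap: 0.0253
finger_force: 37.2
```

Run:
```python
from h import *
to([.62,.324,.1945],-165)
s=ctrl.state();surf(s["eef_pos"],-165,"ry")
p,d=ctrl.grab_frame('top');q,e=ctrl.grab_frame('scene')
np.savez("pre.npz",p=p,d=d,q=q,e=e)
cv2.imwrite('pics/t4.png',np.hstack([cv2.resize(p[195:295,140:240],(400,400),interpolation=2),cv2.resize(q[150:250,320:420],(400,400),interpolation=2)]))
```

```text
t 16.67 pos [0.617  0.3243 0.2029] yaw -164.7 F [-0.   0.3 -0.8] gap 0.0253 ff 37.2 j1 0.76 j6 -2.07 
 ->  [-0.0095 -0.0035  0.0281] spin 0.0009 tilt [ 0.001  0.    -1.   ]
top r 135 79 pitch -36.2 z0 0.2013 s[-0.0550 0.0361] lat0 0.0031 lat@tip -0.0051 latrange -0.0123..0.0276 yawerr -5.2
top y 423 261 pitch -39.5 z0 0.1927 s[0.0314 0.0885] lat0 -0.0015 lat@tip -0.0009 latrange -0.0244..0.0251 yawerr 0.4
scene r 145 79 pitch -31.0 z0 0.2049 s[-0.0598 0.0143] lat0 -0.0016 lat@tip -0.0097 latrange -0.0140..0.0159 yawerr -5.1
scene y 40 30 pitch -37.7 z0 0.1875 s[-0.0163 0.0812] lat0 0.0217 lat@tip 0.0166 latrange 0.0077..0.0556 yawerr -3.2
```

View pics/t4.png

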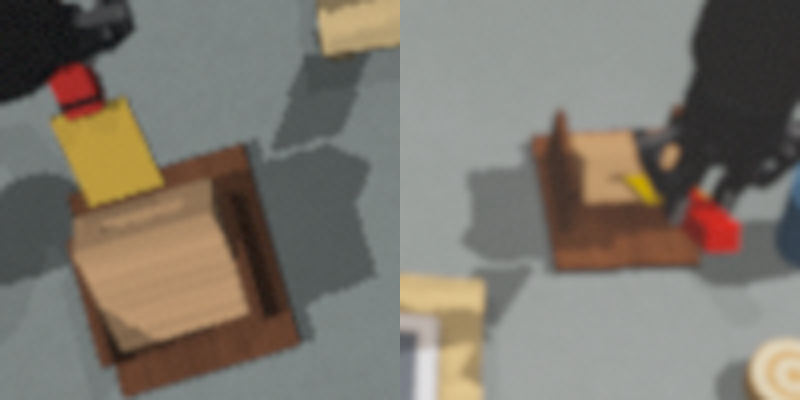

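The top view shows the blade tip edge at about pixel (170,243), just in front of the slot and square to it. A small correction perpendicular to the slot axis, then an approach to just short of the mouth.

Request:
send_rows(motion=[[-0.0178,-0.003,0.0212,0.001],[-0.005,-0.003,0.032,0.001],[0.008,-0.003,0.043,0.001],[0.02,-0.003,0.0534,0.001],[0.0333,-0.003,0.064,0.001]])

```text
clock: 17.28
eef_pos: [0.6065, 0.3216, 0.1826]
tcp_rot: [-0.0, -0.131, 0.991, -0.0]
contact_force: [0.3, -0.8, -0.6]
finger_gap: 0.0251
finger_force: 37.2
```

Request:
send_rows(motion=[[0,0,0,0],[0,0,0,0],[0,0,0,0],[0,0,0,0]])

```text
clock: 17.62
eef_pos: [0.6072, 0.3219, 0.1835]
tcp_rot: [0.0, -0.131, 0.991, 0.0]
contact_force: [-0.5, -0.0, -1.8]
finger_gap: 0.0252
finger_force: 37.2
```

```bash
cat >> h.py <<'E'
def rel(S=np.array([.519,.297,.095])):
    t=np.radians(-165);h=np.array([np.cos(t),np.sin(t),0]);a=np.radians(40)
    xs=h*np.cos(a)-[0,0,np.sin(a)];zs=h*np.sin(a)+[0,0,np.cos(a)];ys=np.cross(zs,xs)
    p,d=ctrl.grab_frame("top");P=cloud("top",d);H=cv2.cvtColor(p,cv2.COLOR_BGR2HSV)
    m=(cv2.inRange(H,(20,150,50),(35,255,255))>0)&(np.linalg.norm(P-S,axis=-1)<.15)&(P[...,2]>.06)
    m=cv2.erode(m.astype(np.uint8),np.ones((3,3)))>0
    X=(P[m]-S)@np.c_[xs,ys,zs]
    a=np.polyfit(X[:,0],X[:,2],1)
    print("n",len(X),"x",X[:,0].min(),X[:,0].max(),"y",X[:,1].min(),X[:,1].max(),"topsurf z at x=0: %.4f (want .003, or .002-.003 by depth) slope deg %.1f"%(a[1],np.degrees(np.arctan(a[0]))),"dist to block plane %.4f (want -.016)"%np.median((P[m]-[.4749,.2867,.0811])@np.array([-.6152,-.166,.7707])))
    return p
E
python3 - <<'E'
from h import *
s=to([.62,.324,.1945],-165)
p=rel();q,e=ctrl.grab_frame('scene')
cv2.imwrite('pics/t5.png',np.hstack([cv2.resize(p[215:275,145:205],(400,400),interpolation=2),cv2.resize(q[160:220,350:410],(400,400),interpolation=2)]))
E
```

```text
t 17.62 pos [0.6072 0.3219 0.1835] yaw -165.0 F [-0.5 -0.  -1.8] gap 0.0252 ff 37.2 j1 0.77 j6 -2.08 
 ->  [-0.043  -0.0044 -0.0365] spin 0.0001 tilt [ 0.001  0.    -1.   ]
n 284 x -0.07448151026366458 -0.011320370369086475 y -0.023566315965077324 0.020503668161731502 topsurf z at x=0: 0.0019 (want .003, or .002-.003 by depth) slope deg -0.1 dist to block plane -0.0161 (want -.016)
```

View pics/t5.png

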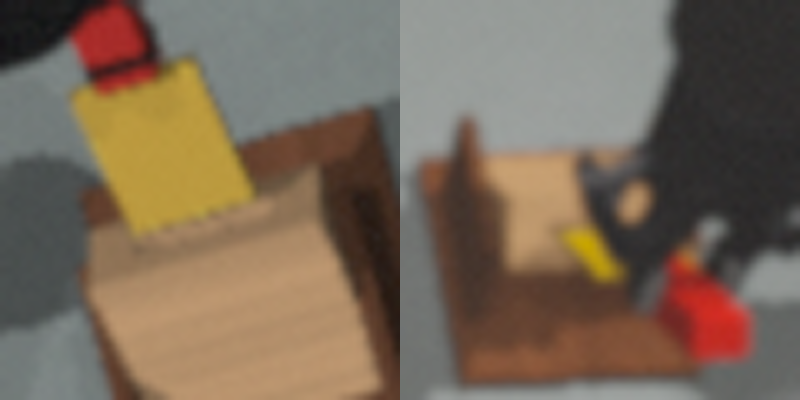

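The blade is lined up with the slot: the tip is at top pixel (174,248), the pitch error is 0.1°, and its depth under the block's top face is right. Starting the insertion.

Request:
send_rows(motion=[[0.01,-0.0023,0.0085,0],[0.02,-0.0023,0.017,0],[0.03,-0.0023,0.0255,0],[0.04,-0.0023,0.034,0],[0.05,-0.0023,0.0425,0]])

```text
clock: 18.13
eef_pos: [0.5922, 0.317, 0.1701]
tcp_rot: [-0.0, -0.131, 0.991, -0.0]
contact_force: [0.9, 0.0, -1.0]
finger_gap: 0.0251
finger_force: 37.2
```

Run:
```python
from h import *
to([.552,.306,.1355],-165)
rel()
```

```text
t 18.13 pos [0.5922 0.317  0.1701] yaw -165.0 F [ 0.9  0.  -1. ] gap 0.0251 ff 37.2 j1 0.78 j6 -2.09 
 ->  [ 0.1391 -0.0007  0.1154] spin 0.0001 tilt [-0. -0. -1.]
n 234 x -0.05498917708083306 -0.0013909198404496264 y -0.022997158580060406 0.020793881806346864 topsurf z at x=0: 0.0008 (want .003, or .002-.003 by depth) slope deg -1.5 dist to block plane -0.0166 (want -.016)
```

Request:
send_rows(motion=[[0.01,0,0.0085,0],[0.02,0,0.017,0],[0.03,0,0.0255,0],[0.04,0,0.034,0],[0.05,0,0.0425,0]])

```text
clock: 18.6
eef_pos: [0.5779, 0.3132, 0.1574]
tcp_rot: [-0.0, -0.131, 0.991, -0.0]
contact_force: [-0.1, 0.3, -1.3]
finger_gap: 0.0252
finger_force: 37.2
```

Run:
```python
from h import *
to([.552,.306,.1355],-165)
rel()
```

```text
t 18.60 pos [0.5779 0.3132 0.1574] yaw -165.0 F [-0.1  0.3 -1.3] gap 0.0252 ff 37.2 j1 0.79 j6 -2.10 
 ->  [ 0.0895 -0.0008  0.0731] spin 0.0001 tilt [-0. -0. -1.]
n 143 x -0.03234550635217371 -0.0015536432299980223 y -0.023682854727266573 0.020681951865943526 topsurf z at x=0: 0.0009 (want .003, or .002-.003 by depth) slope deg -1.6 dist to block plane -0.0166 (want -.016)
```

Request:
send_rows(motion=[[0.01,0,0.0085,0],[0.02,0,0.017,0],[0.03,0,0.0255,0],[0.04,0,0.034,0],[0.05,0,0.0425,0]])

```text
clock: 19.07
eef_pos: [0.5634, 0.3093, 0.1447]
tcp_rot: [-0.0, -0.131, 0.991, -0.0]
contact_force: [-0.0, 0.6, -2.1]
finger_gap: 0.0251
finger_force: 37.2
```

Request:
send_rows(motion=[[0.005,0,0.0043,0],[0.01,0,0.0085,0],[0.015,0,0.0128,0],[0.02,0,0.017,0],[0.025,0,0.0213,0]])

```text
clock: 19.48
eef_pos: [0.5564, 0.3075, 0.1385]
tcp_rot: [0.0, -0.131, 0.991, 0.0]
contact_force: [0.7, 0.3, -1.2]
finger_gap: 0.0249
finger_force: 37.2
```

Run:
```python
from h import *
to([.552,.306,.1355],-165)
rel()
```

```text
t 19.48 pos [0.5564 0.3075 0.1385] yaw -165.0 F [ 0.7  0.3 -1.2] gap 0.0249 ff 37.2 j1 0.81 j6 -2.12 
 ->  [ 0.0155 -0.001   0.0099] spin 0.0001 tilt [ 0.  0. -1.]
n 7 x -0.00798922525846904 -0.002599120672048899 y -0.021393964642487478 0.019459570570168696 topsurf z at x=0: -0.0017 (want .003, or .002-.003 by depth) slope deg -28.1 dist to block plane -0.0181 (want -.016)
```

Roughly 6 mm left. Creeping until the shoulder contact shows in the force.

Request:
send_rows(motion=[[0.0025,0,0.0021,0],[0.005,0,0.0043,0],[0.0075,0,0.0064,0],[0.01,0,0.0085,0],[0.0125,0,0.0107,0]])

```text
clock: 19.95
eef_pos: [0.5528, 0.3065, 0.1353]
tcp_rot: [0.0, -0.131, 0.991, 0.0]
contact_force: [0.0, 0.7, -1.6]
finger_gap: 0.0249
finger_force: 37.2
```

Request:
send_rows(motion=[[0.001,0,0.0009,0],[0.002,0,0.0017,0],[0.003,0,0.0026,0],[0.004,0,0.0034,0],[0.005,0,0.0043,0]])

```text
clock: 20.37
eef_pos: [0.5514, 0.3061, 0.1341]
tcp_rot: [0.0, -0.131, 0.991, 0.0]
contact_force: [-0.4, -0.0, -1.7]
finger_gap: 0.0255
finger_force: 37.2
```

```bash
python3 -c "
from h import *
to([.552,.306,.1355],-165)"
```

```text
t 20.37 pos [0.5514 0.3061 0.1341] yaw -165.0 F [-0.4 -0.  -1.7] gap 0.0255 ff 37.2 j1 0.82 j6 -2.12 
 ->  [-0.0018 -0.0009 -0.0047] spin 0.0001 tilt [ 0.  0. -1.]
```

Request:
send_rows(motion=[[0.001,0,0.0009,0],[0.002,0,0.0017,0],[0.003,0,0.0026,0],[0.004,0,0.0034,0],[0.005,0,0.0043,0]])

```text
clock: 20.78
eef_pos: [0.5501, 0.3058, 0.1329]
tcp_rot: [0.0, -0.131, 0.991, 0.0]
contact_force: [0.5, -0.1, -1.3]
finger_gap: 0.0249
finger_force: 37.4
```

Request:
send_rows(motion=[[0.001,0,0.0009,0],[0.002,0,0.0017,0],[0.003,0,0.0026,0],[0.004,0,0.0034,0],[0.005,0,0.0043,0]])

```text
clock: 21.2
eef_pos: [0.55, 0.3059, 0.1329]
tcp_rot: [0.002, -0.131, 0.991, 0.0]
contact_force: [4.7, -1.7, 6.7]
finger_gap: 0.0251
finger_force: 38.2
```

Request:
send_rows(motion=[[0.001,0,0.0009,0],[0.002,0,0.0017,0],[0.003,0,0.0026,0],[0.004,0,0.0034,0]])

```text
clock: 21.53
eef_pos: [0.5499, 0.3058, 0.1329]
tcp_rot: [0.003, -0.131, 0.991, 0.001]
contact_force: [7.7, -1.6, 9.9]
finger_gap: 0.0252
finger_force: 38.6
```

Run:
```python
from h import *
to([.552,.306,.1355],-165)
p,d=ctrl.grab_frame('top');q,e=ctrl.grab_frame('scene')
cv2.imwrite('pics/t6.png',np.hstack([cv2.resize(p[215:275,145:205],(400,400),interpolation=2),cv2.resize(q[160:220,350:410],(400,400),interpolation=2)]))
```

```text
t 21.53 pos [0.5499 0.3058 0.1329] yaw -164.9 F [ 7.7 -1.6  9.9] gap 0.0252 ff 38.6 j1 0.82 j6 -2.13 
 ->  [-0.007  -0.0013 -0.0088] spin 0.0003 tilt [ 0.005  0.002 -1.   ]
```

View pics/t6.png

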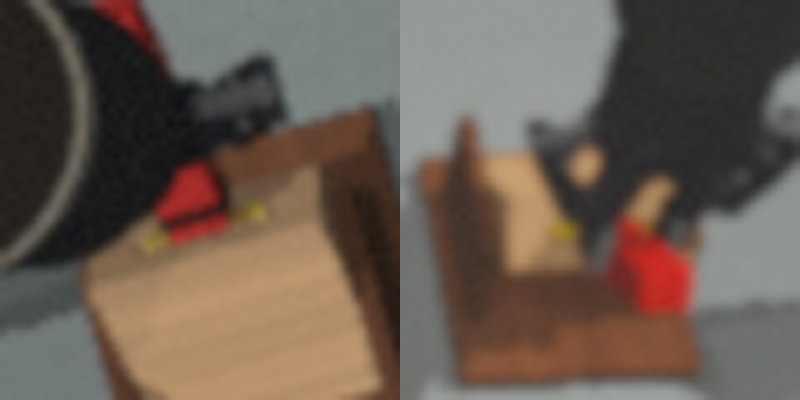

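The handle's shoulder is against the mouth, with only slivers of blade visible beside it in the slot at about top pixels (168,251) and (184,247). One firmer push, then release.

Request:
send_rows(motion=[[0.002,0,0.0017,0],[0.004,0,0.0034,0],[0.006,0,0.0051,0],[0.008,0,0.0068,0],[0.008,0,0.0068,0]])

```text
clock: 22.05
eef_pos: [0.5497, 0.306, 0.1328]
tcp_rot: [0.005, -0.132, 0.991, 0.001]
contact_force: [10.5, -3.3, 15.4]
finger_gap: 0.0252
finger_force: 39.2
```

Request:
send_rows(motion=[[-0.005,0,-0.0043,0],[-0.012,0,-0.01,0],[-0.014,0,-0.012,0],[-0.014,0,-0.012,0]])

```text
clock: 22.38
eef_pos: [0.55, 0.3059, 0.1328]
tcp_rot: [0.001, -0.131, 0.991, 0.0]
contact_force: [4.7, -0.3, 6.1]
finger_gap: 0.0251
finger_force: 38.0
```

Request:
send_rows(motion=[[0,0,0,0],[0,0,0,0],[0,0,0,0],[0,0,0,0]], fingers=0.3)

```text
clock: 22.72
eef_pos: [0.5482, 0.3052, 0.1312]
tcp_rot: [-0.001, -0.131, 0.991, -0.0]
contact_force: [0.5, -0.3, -0.5]
finger_gap: 0.0553
finger_force: 0.0
```

Request:
send_rows(motion=[[0,0,-0.04,0],[0,0,-0.12,0],[0,0,-0.22,0],[0,0,-0.32,0],[0,0,-0.42,0]])

```text
clock: 23.13
eef_pos: [0.5488, 0.3052, 0.2602]
tcp_rot: [-0.0, -0.131, 0.991, -0.0]
contact_force: [0.4, 0.3, -0.1]
finger_gap: 0.0552
finger_force: 0.0
```

Request:
send_rows(motion=[[-0.1,-0.05,-0.05,0],[-0.2,-0.15,-0.05,0],[-0.25,-0.28,-0.05,0],[-0.25,-0.4,-0.05,0],[-0.25,-0.5,-0.05,0]])

```text
clock: 23.55
eef_pos: [0.6612, 0.178, 0.2731]
tcp_rot: [-0.0, -0.131, 0.991, -0.0]
contact_force: [0.0, -0.7, -0.2]
finger_gap: 0.0556
finger_force: 0.0
```

Run:
```python
from h import *
to([.552,.306,.1355],-165)
S=np.array([.519,.297,.095]);t=np.radians(-165);h=np.array([np.cos(t),np.sin(t),0]);a=np.radians(40)
xs=h*np.cos(a)-[0,0,np.sin(a)];zs=h*np.sin(a)+[0,0,np.cos(a)];ys=np.cross(zs,xs)
o=[]
for n in("top","scene"):
    p,d=ctrl.grab_frame(n);P=cloud(n,d);H=cv2.cvtColor(p,cv2.COLOR_BGR2HSV)
    m=((H[...,0]<8)|(H[...,0]>172))&(H[...,1]>140)&(np.linalg.norm(P-S,axis=-1)<.15)&(P[...,2]>.06)
    X=(P[m]-S)@np.c_[xs,ys,zs];k=X[:,2]>.005
    f=np.polyfit(X[k,0],X[k,2],1);g=np.polyfit(X[k,0],X[k,1],1)
    print(n,len(X),k.sum(),np.round(X.min(0),4),np.round(X.max(0),4),"slope %.1f z0 %.4f yaw %.1f"%(np.degrees(np.arctan(f[0])),f[1],np.degrees(np.arctan(g[0]))))
    b=(205,140) if n=="top" else(150,340)
    o.append(cv2.resize(p[b[0]:b[0]+80,b[1]:b[1]+80],(400,400),interpolation=2))
cv2.imwrite('pics/t7.png',np.hstack(o))
```

```text
t 23.55 pos [0.6612 0.178  0.2731] yaw -165.0 F [ 0.  -0.7 -0.2] gap 0.0556 ff 0.0 j1 0.55 j6 -1.86 
 ->  [0.2407 0.5066 0.4586] spin 0.0000 tilt [-0.001 -0.001 -1.   ]
top 388 191 [-0.1111 -0.0139 -0.0158] [-0.0016  0.013   0.0115] slope 1.6 z0 0.0085 yaw -1.1
scene 160 20 [-0.1152 -0.0402 -0.0215] [0.0048 0.0136 0.0081] slope 2.2 z0 0.0075 yaw -2.5
```

View pics/t7.png

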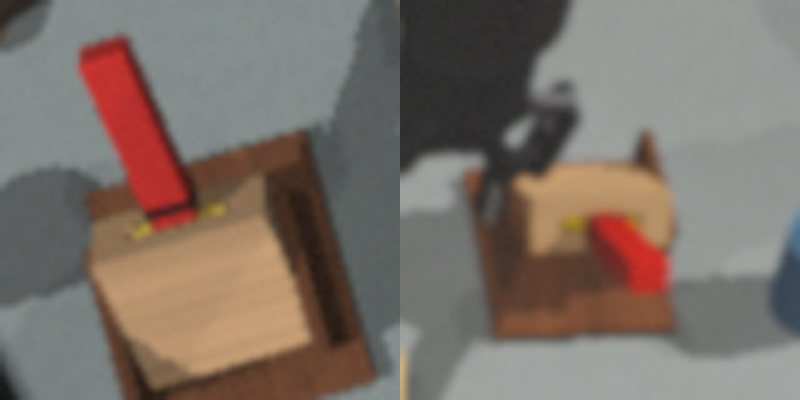

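The handle now rests in the slot with its shoulder at the mouth (top pixel (175,247)), the butt 111 mm out, about 2° of droop from the slot's play, and the robot clear of it.

```bash
python3 -c "
from bench import ctrl
print(ctrl.finish_job())"
```

```text
the job is handed in; nothing more can be done
None
```

I drew the scraper out by its blade, re-gripped it by the red handle, slid it fully home in the holder's slot and let go. I handed the job in at about 24 s; no verdict came back, and I did not re-check the rolls, glue bottle and cup at the end.

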